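# Third hand at the mouse repair: seat the board and hold it down for the screws

## Task

Pick up the loose mouse module (the green circuit board with the black battery frame and scroll wheel) and seat it flat on the two alignment pegs inside the mouse's lower shell, which is clamped in the sprung fixture, wheel towards the nose with the scale. Then, as a third hand for the technician who will drive the screws, press the module down with the gripper until the sprung nest has sunk to about the middle of its travel (a steady push of about 9 N), never pressing the nest to the bottom of its travel, and keep it there: after two steady seconds your program finishes while still holding it pressed, without letting go. Leave the other things on the bench where they are.

Things in the scene. Friction and masses are not known exactly. Their poses are not given: they have to be found in the camera images.
- module: Loose part: green circuit board 100(x) x 46(y) x 2.5 mm. Black battery frame on it: solid box 52(x) x 26(y) x 24 tall, centred x=-4, y=0 mm, top 26.5 above the underside; pinch its 26 mm width. Scroll wheel at the +x end, no higher. 6.5 mm through holes at (-40,0) and (34,14.5): fits one way only. 40-85 g. Origin: centre of board underside; x to the wheel, z up.
- module_wheel (a point): Centre of the module's dark scroll wheel (22 mm diameter, 8 mm wide), 36 mm along the module's +x from its origin and 14 mm above the board's underside.
- fixture: Fixed aluminium base plate 200(x) x 130(y) x 8 mm. On 4 steel posts (x=+-80, y=+-50, 58 high) rides a grey sprung nest plate 176x116, with the black open lower shell of a mouse (130x68 mm, nose to +x) fixed in it. White scale 24 wide, 58 high at the +x end: marks for top, middle, bottom of travel, read against the nest's dark pointer. Origin: centre of underside; yaw within 30 deg.
- seat (a point): Where the module's origin and axes lie when seated; x to the nose. 60 mm above bench with nest up, sinks with it. Board rests on rails at y=+-18 mm and two bosses, whose steel pegs, 4.5 mm thick at (-40,0) and (34,14.5), rise 10 mm above this plane, last 4 tapered. Shell rim 3 mm above the plane, at least 29 mm from the centre line beside the frame, 3 mm clear of the board.
- nest (a joint): How far the sprung nest has sunk, in m: 0 at rest (up) to 0.018 (bottom); middle 0.009. It starts to sink under about 3 N, then needs about 0.7 N more per mm: about 9.5 N at the middle, 16 N at the bottom (module's weight included). It springs back up.
- top_shell: Bystander: the mouse's rounded black upper shell, 124 x 66 x 36 mm, long side along x. Origin: centre of its underside.
- screwdriver: Bystander: grey pen-shaped electric screwdriver, 150 mm long, 19 mm thick, lying along its x (tip to +x). Origin: at its underside, 75 mm from either end.
- screw_tray: Bystander: shallow aluminium tray with four compartments, 90 x 70 x 18 mm. Origin: centre of its underside.
- tape_roll: Bystander: roll of amber tape lying flat, 68 mm in diameter, 15 mm high. Origin: centre of its underside.
Not all that is in view belongs to the job. Leave any turquoise or yellow look-alike of the module alone.

How it is judged (in metres and radians):
On the way:
1. the module, seated on both pegs, is pressed down to about mid-travel for two seconds (horizontal distance between module and seat below 0.003 m and z of module in the frame of seat between -0.003 and 0.002 m and x of module_wheel in the frame of seat above 0.03 m and angle between the z axis of module and the z axis of seat, either way round below 0.05 rad and angle between the x axis of module and the x axis of seat, either way round below 0.06 rad and value of joint nest between 0.005 and 0.013 m and contact force between module and fixture between 5 and 16 N and contact force between the fingers and module above 2 N), for 2 s.
At the end, for the whole second after the job is handed in: Module on both pegs, wheel to the nose: within 3 mm sideways, 2 mm in height and 3 degrees of the seat; nest sunk 5 to 13 of its 18 mm; module pressing on the fixture with 5 to 16 N; fingers still pressing or gripping the module, through the second after the end (all of step 1); the arm keeps its last pose, push and grip.
It fails at once if the nest is pressed to the bottom of its travel (value of joint nest above 0.017 m).
It fails at once if the top shell is disturbed (moved over 30 mm) (distance of top_shell from where it was at the start of the episode above 0.03 m).
It fails at once if the screwdriver is disturbed (moved over 30 mm) (distance of screwdriver from where it was at the start of the episode above 0.03 m).
It fails at once if the screw tray is disturbed (moved over 30 mm) (distance of screw_tray from where it was at the start of the episode above 0.03 m).
It fails at once if the tape roll is disturbed (moved over 30 mm) (distance of tape_roll from where it was at the start of the episode above 0.03 m).
It also fails if it takes over 46 s, if anything falls off the work surface, if the arm or the gripper's body presses on something with over 40 N, if the wrist force passes 120 N, or if a joint passes its speed limit or range.

## Robot

A 6-joint arm with a two-finger parallel gripper is mounted at the origin on the work surface. World frame = base frame: x ahead of the robot, y to its left, z up, the work surface at z = 0. Lengths are in mm, angles in rad, forces in N, time in s.
With the tool pointing down it reaches from about 300 to 775 mm from the base axis. Payload 14.6 kg.
Tool frame: the origin (TCP) lies at the very end of the fingers, on their centre line; the grasp point (between the pads) lies 19 mm behind it; z points along the fingers, y is the line along which they close (so a half turn about z gives the same grasp; the last joint's range is limited). The gripper opens to 94 mm and grips with 3 to 60 N. Pads are 16 mm wide; open, the fingers measure 119 mm over their backs; the gripper's body (75 mm by 177 mm) begins 78 mm behind the grasp point.
Start: joints at [-1.274, 0.3, 1.521, -0, 1.321, -0.067], TCP at [195.698, -513.996, 184.746] pointing down, gripper open.
Joint ranges: [-3.03, 3.03], [-0.79, 2.21], [0.23, 2.52], [-1.04, 4.18], [0, 3.07], [-2.55, 2.55]. Speed limits (rad/s): [2.22, 2.22, 2.57, 3.14, 3.14, 3.14].

## Interface

Orientations are given as [roll, pitch, yaw] about the fixed x, y, z axes, in that order (R = Rz(yaw) Ry(pitch) Rx(roll)).
In Python, from cell import manip gives the robot as it stands.
- The arm moves only by the tool servo_tool, never from a script. Its argument "rows" is a list of rows, each a list of 7 numbers: the turn, a rotation vector about the world's x, y, z in degrees, then the shift along the world's x, y, z in mm, then the closure, from 0 (fully open) to 1 (shut). In form: [[rx, ry, rz, dx, dy, dz, fingers], ...]. A call has 1 to 20 rows; each row shifts and turns the commanded pose from where the row before left it; what a row does not reach is not made up. A row lasts 1/8 s, in which the tool goes at most 62.5 mm and 10.7 degrees, less where a joint would pass 70% of its speed; a pose out of reach is approached as far as the arm can. A call with a gripper value outside its range is refused whole. The fingers move at their own pace and stop on an object; "grip_force" is the grip in N (left out, the last holds). Time passes only in rows, so rows that do not move let the fingers close. It gives the time, the measured TCP pose, the force, the opening and the grip force at its end, in the units of the state.
- manip.read_state(): the state, without advancing time (a new reading comes with each control period).
- manip.camera(name): name is "side" or "top" or "wrist"; returns the picture (384x512x3 uint8, red, green, blue); there is no depth.
- manip.camera_info(name): a dict with "fx", "fy", "cx", "cy" (pixels), "position" and "rotation" of the camera in the world; the wrist camera has in their place "T_tool_cam" (4x4, takes a point from camera to tool coordinates, whose origin is the TCP and whose axes are the flange's). Camera axes: x right, y down, z forward; pixel columns grow to the right and rows downward; lengths in mm; the calibration is good to about 2 mm. A picture is of the moment at which its call begins: read the wrist's pose just before it. camera_info takes no time and is no camera call.
- manip.sign_off(): hands the job in; it is judged then, once.
The state is a dict: "clock": time; "joints": joint angles; "qd": joint speeds; "effort": joint torques, N m; "eef_pos": TCP position; "eef_rot": TCP orientation; "wrist_force": force on the tool from outside, world axes, zero at the start; "moment": the same for the moment, N m; "finger_gap": finger opening in mm; "finger_force": force on a finger pad.
Only numpy, scipy, OpenCV 4.12 (cv2) and the standard library are available. Lean on these libraries where they do the work, as an engineer would, in place of code of your own. Each camera call takes 0.05 s, during which the arm holds its last target. There are 200 camera calls.

## Working session

There is one attempt and no reset: what is moved stays moved. The work goes in short steps, Python scripts to look and compute and a tool call to move; the robot and the scene stay as the last step left them, time stands still between calls to the robot, and variables do not carry over. Pictures are saved under pics/ and viewed, at most 10 in all, crops included, and the job is handed in when it is done.

Besides the shell and the picture viewer there is one more tool, called after "Request:" as name(argument=value, ...), one argument or row to a line, values as JSON. servo_tool: Moves the arm, as the interface text tells. Its arguments: {"type":"object","properties":{"rows":{"type":"array","items":{"type":"array","items":{"type":"number"}}},"grip_force":{"type":"number"}},"required":["rows"]}

```bash
mkdir -p pics
python3 - <<'E'
from cell import manip
import cv2,numpy as np
s=manip.read_state();print({k:np.round(v,3).tolist() for k,v in s.items()})
for n in("top","side"):
    im=manip.camera(n);cv2.imwrite(f"pics/{n}0.png",im[:,:,::-1]);i=manip.camera_info(n);print(n,i)
print(manip.camera_info("wrist"))
a=cv2.imread("pics/top0.png");b=cv2.imread("pics/side0.png")
cv2.imwrite("pics/top0b.png",cv2.resize(a,(800,600),interpolation=cv2.INTER_CUBIC))
E
```

```text
{'clock': 0.0, 'joints': [-1.274, 0.3, 1.522, -0.0, 1.321, -0.067], 'qd': [-0.002, 0.0, 0.001, 0.001, -0.001, 0.001], 'effort': [-0.002, -53.181, -35.273, 0.071, 0.024, -0.0], 'eef_pos': [195.611, -513.734, 184.178], 'eef_rot': [-3.14, -0.0, 0.364], 'wrist_force': [0.82, -0.461, -0.309], 'moment': [0.002, 0.006, -0.012], 'finger_force': 0.0, 'finger_gap': 94.402}
top {'fx': 493.98606652778415, 'fy': 493.98606652778415, 'cx': 253.95329985593037, 'cy': 184.69587913427094, 'position': array([ 500.92810696,   15.45315824, 1366.47463691]), 'rotation': array([-3.06373735, -0.00943984, -1.59175143])}
side {'fx': 373.7509650810576, 'fy': 373.7509650810576, 'cx': 255.0324629667631, 'cy': 184.24258602858157, 'position': array([155.41641554, 825.01424796, 637.79519806]), 'rotation': array([-2.10860196,  0.00995388, -2.63032595])}
{'fx': 319.0001093370403, 'fy': 319.0001093370403, 'cx': 258.54415028343243, 'cy': 188.25489037651607, 'T_tool_cam': array([[ 2.99901690e-04, -9.74320568e-01, -2.25165142e-01,
         6.50903515e+01],
       [ 9.99999172e-01,  1.03569411e-05,  1.28710181e-03,
         1.78719147e-01],
       [-1.25171774e-03, -2.25165341e-01,  9.74319764e-01,
        -2.00610756e+02],
       [ 0.00000000e+00,  0.00000000e+00,  0.00000000e+00,
         1.00000000e+00]])}
```

View pics/top0b.png

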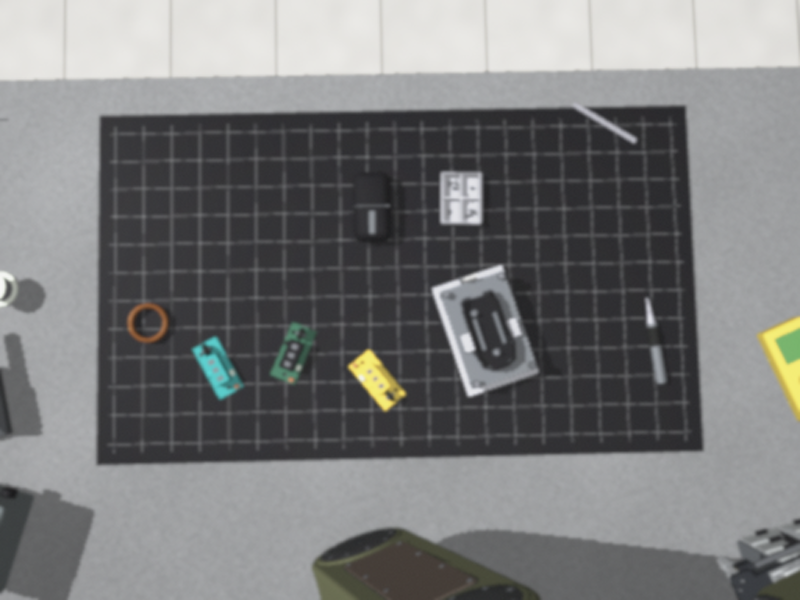

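View pics/side0.png

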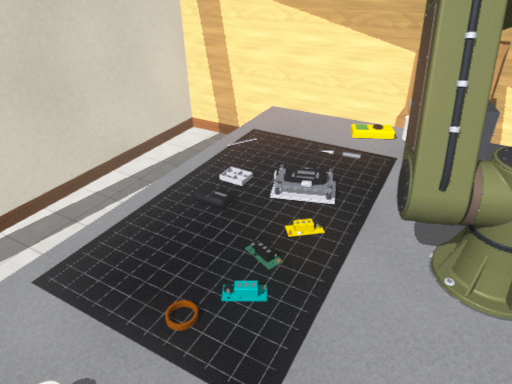

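The top view has three candidates, all in 800x600 pixels: green at (293,352), turquoise at (217,368) and yellow at (377,380). Only the green one fits, since the task rules out the turquoise and yellow look-alikes. The fixture is at (485,330) with its long axis pointing up and to the left. Next I'll measure coarsely and enlarge the green one.

```bash
cat > h.py <<'E'
from cell import manip
import cv2,numpy as np
from scipy.spatial.transform import Rotation as R
def pose(n):
    i=manip.camera_info(n)
    if n=="wrist":
        s=manip.read_state();T=np.eye(4);T[:3,:3]=R.from_euler('xyz',s['eef_rot']).as_matrix();T[:3,3]=s['eef_pos'];T=T@i["T_tool_cam"]
        return i,T[:3,:3],T[:3,3]
    r=np.array(i['rotation']);return i,(R.from_euler('xyz',r).as_matrix() if r.shape==(3,) else r),np.array(i['position'])
def shot(n,f):
    P=pose(n);im=manip.camera(n)[:,:,::-1].copy();cv2.imwrite(f"pics/{f}.png",im);return P,im
def ray(P,px,z):
    i,Rm,p=P;px=np.atleast_2d(px).astype(float)
    d=np.c_[(px[:,0]-i['cx'])/i['fx'],(px[:,1]-i['cy'])/i['fy'],np.ones(len(px))]@Rm.T
    return (p+d*((z-p[2])/d[:,2])[:,None])[:,:2]
def proj(P,X):
    i,Rm,p=P;c=(np.atleast_2d(X)-p)@Rm;return np.c_[c[:,0]/c[:,2]*i['fx']+i['cx'],c[:,1]/c[:,2]*i['fy']+i['cy']]
def blob(m):
    c=max(cv2.findContours(m.astype(np.uint8),0,1)[0],key=cv2.contourArea);return c
E
python3 - <<'E'
from h import *
P=pose("top");im=cv2.imread("pics/top0.png");h=cv2.cvtColor(im,cv2.COLOR_BGR2HSV)
g=cv2.inRange(h,(55,60,30),(82,255,200));g[:,:150]=0;g[:,250:]=0;g[280:]=0
c=blob(g);r=cv2.minAreaRect(c);print(r,ray(P,r[0],2.5),ray(P,cv2.boxPoints(r),2.5).round(1).tolist())
s=320/512*1.024
print("fixture~",ray(P,[(310,211)],40),ray(P,[(467*.64,278*.64)],50))
a=cv2.resize(im[195:260,155:220],(400,400),interpolation=cv2.INTER_CUBIC);b=cv2.resize(im[160:260,265:355],(360,400),interpolation=cv2.INTER_CUBIC)
cv2.imwrite("pics/crop0.png",np.hstack([a,b]))
E
```

```text
((190.18104553222656, 219.0775909423828), (17.46375846862793, 23.10993766784668), 23.198589324951172) [[515.73152224 177.7714508 ]] [[496.8, 212.5], [554.6, 186.9], [534.7, 143.0], [477.0, 168.7]]
fixture~ [[ 530.25468597 -148.22578851]] [[ 619.11858593 -119.81743174]]
```

View pics/crop0.png

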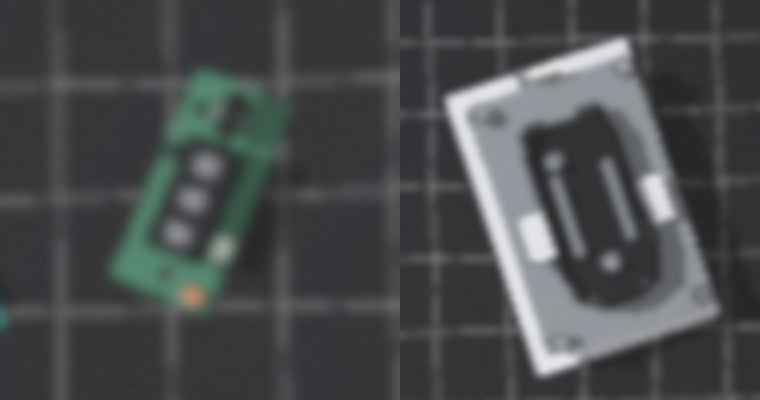

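The crop confirms it: green board with a black frame and the wheel at its upper end (240,115), so module x points up and to the right (yaw about -23°). The shell's bosses are at (553,160) and (610,260), so the nose points up and to the left (yaw about +18°). I'll move the wrist camera over the module.

Request:
servo_tool(
  rows=[
    [0,0,-2.9,20,47,0,0],
    [0,0,-2.9,20,47,0,0],
    [0,0,-2.9,20,47,0,0],
    [0,0,-2.9,20,47,0,0],
    [0,0,-2.9,20,47,0,0],
    [0,0,-2.9,20,47,0,0],
    [0,0,-2.9,20,47,0,0],
    [0,0,-2.9,20,47,0,0],
    [0,0,-2.9,20,47,0,0],
    [0,0,-2.9,20,47,0,0],
    [0,0,-2.9,20,47,0,0],
    [0,0,-2.9,20,47,0,0],
    [0,0,-2.9,20,47,0,0],
    [0,0,-2.9,20,47,0,0],
    [0,0,-2.9,20,47,0,0],
    [0,0,0,0,0,-40,0],
    [0,0,0,0,0,-40,0],
    [0,0,0,0,0,0,0],
    [0,0,0,0,0,0,0],
  ],
)

```text
clock: 2.48
eef_pos: [496.4, 191.1, 106.3]
eef_rot: [-3.141, -0.001, -0.396]
wrist_force: [-0.3, 0.2, 0.0]
finger_gap: 94.1
finger_force: 0.0
```

Run:
```python
from h import *
P,im=shot("wrist","w1");s=manip.read_state();print(s['eef_pos'].round(1) if hasattr(s['eef_pos'],'round') else s['eef_pos'],s['eef_rot'],s['joints'])
h=cv2.cvtColor(im,cv2.COLOR_BGR2HSV);g=cv2.inRange(h,(50,70,30),(84,255,220))
c=blob(g);r=cv2.minAreaRect(cv2.convexHull(c));print(r);b=cv2.boxPoints(r);w=ray(P,b,2.5);print(w.round(1).tolist(),w.mean(0),[np.linalg.norm(w[i]-w[i-1]) for i in range(4)])
cv2.imwrite("pics/w1v.png",cv2.resize(im,(800,600),interpolation=cv2.INTER_CUBIC))
```

```text
[496.6 191.1 106.6] [-3.14000387e+00 -1.88947573e-03 -3.95672986e-01] [2.98602719e-01 3.37118367e-01 1.66338081e+00 1.32864325e-05
 1.13862484e+00 2.26506498e+00]
((263.6141052246094, 178.47988891601562), (48.964630126953125, 102.04183959960938), 1.3019527196884155)
[[461.0, 228.2], [552.9, 185.9], [534.3, 143.9], [440.9, 183.1]] [497.2774339  185.29406694] [np.float64(49.41739293473542), np.float64(101.19461157786841), np.float64(45.94486727215936), np.float64(101.2735366345012)]
```

View pics/w1v.png

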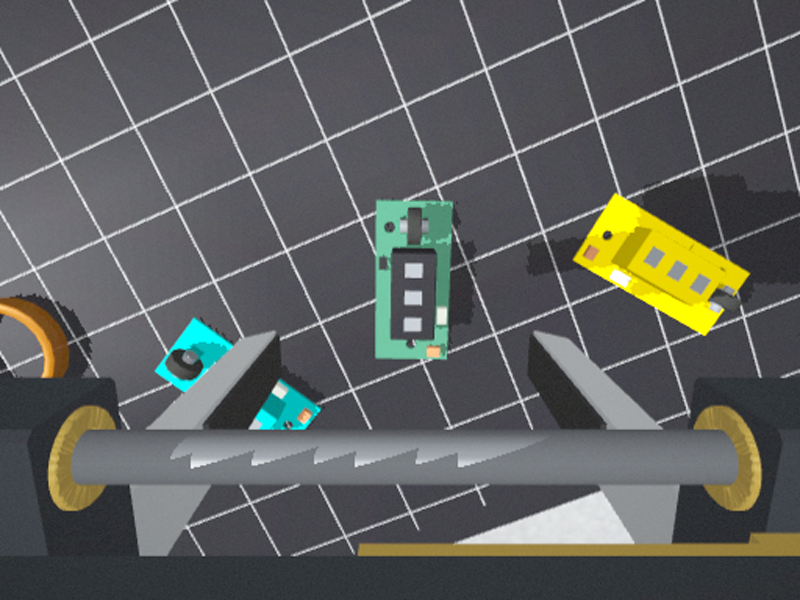

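The wrist view shows the module at (412,280) with its wheel up. The front hole is at (390,227) and the rear hole at (411,344). The yellow and turquoise look-alikes are clear of the finger paths. Refining the pose now.

Run:
```python
from h import *
P=pose("wrist");im=cv2.imread("pics/w1.png")
h=cv2.cvtColor(im,cv2.COLOR_BGR2HSV);g=cv2.inRange(h,(50,70,30),(84,255,220))
hull=cv2.convexHull(blob(g))[:,0]
w=ray(P,hull,2.5).astype(np.float32);r=cv2.minAreaRect(w);print("board rect",r)
gr=cv2.cvtColor(im,cv2.COLOR_BGR2GRAY).astype(float)
H=[]
for u,v in((390,227),(411,344)):
    x,y=int(u*.64),int(v*.64);p=gr[y-5:y+6,x-5:x+6];wt=np.clip(np.median(p)-20-p,0,None);Y,X=np.mgrid[y-5:y+6,x-5:x+6]
    q=((X*wt).sum()/wt.sum(),(Y*wt).sum()/wt.sum());H.append(ray(P,q,1.5)[0]);print(q)
f,b=np.array(H);d=f-b;print(np.linalg.norm(d),"exp",np.hypot(74,14.5))
yaw=np.arctan2(d[1],d[0])-np.arctan2(14.5,74);c,s=np.cos(yaw),np.sin(yaw);Rm=np.array([[c,-s],[s,c]])
o=((f-Rm@[34,14.5])+(b-Rm@[-40,0]))/2;print("holes: yaw",np.degrees(yaw),"o",o,"frame",o+Rm@[-4,0])
# frame top via silver pads at z=26.5
s_=cv2.inRange(h,(0,0,150),(180,45,255));n,l,st,ce=cv2.connectedComponentsWithStats(s_)
for k in range(1,n):
    if 20<st[k,4]<400 and 240<ce[k,0]<285 and 160<ce[k,1]<220: print(ce[k],ray(P,ce[k],26.5))
```

```text
board rect ((497.6138610839844, 185.07672119140625), (46.40120315551758, 101.25228881835938), 66.60484313964844)
(np.float64(248.80708819975837), np.float64(144.92468787756746))
(np.float64(262.5040590405904), np.float64(217.30221402214022))
73.52045930837768 exp 75.40722777028738
holes: yaw -23.34537705888933 o [498.53921003 185.23324833] frame [494.86667871 186.81833941]
[264.35135135 172.64864865] [[508.3370556  180.49881569]]
[264. 190.] [[493.74814488 186.861649  ]]
[282.07317073 201.62195122] [[477.35033534 175.8076833 ]]
[263.50980392 207.06862745] [[479.08899703 193.39945658]]
```

Request:
servo_tool(
  rows=[
    [0,0,-0.7,-2.3,-4.4,-20,0.4],
    [0,0,0,0,0,-30,0.4],
    [0,0,0,0,0,-25,0.4],
    [0,0,0,0,0,-15,0.4],
    [0,0,0,0,0,-6,0.4],
    [0,0,0,0,0,0,0.4],
    [0,0,0,0,0,0,0.4],
  ],
  grip_force=30,
)

```text
clock: 3.4
eef_pos: [493.9, 186.8, 9.6]
eef_rot: [-3.141, -0.001, -0.408]
wrist_force: [-0.6, -0.3, -0.3]
finger_gap: 56.3
finger_force: 0.0
```

Request:
servo_tool(
  rows=[
    [0,0,0,0,0,-4,0.5],
    [0,0,0,0,0,0,1],
    [0,0,0,0,0,0,1],
    [0,0,0,0,0,0,1],
    [0,0,0,0,0,0,1],
    [0,0,0,0,0,0,1],
  ],
  grip_force=30,
)

```text
clock: 4.15
eef_pos: [493.4, 186.6, 4.8]
eef_rot: [-3.142, -0.0, -0.408]
wrist_force: [0.4, -0.4, 0.6]
finger_gap: 24.2
finger_force: 30.0
```

Request:
servo_tool(
  rows=[
    [0,0,0,0,0,20,1],
    [0,0,0,0,0,45,1],
    [0,0,0,0,0,55,1],
    [0,0,0,0,-12,55,1],
    [0,0,4.4,-7,-40,25,1],
    [0,0,5,-8,-45,0,1],
    [0,0,5,-8,-45,0,1],
    [0,0,5,-8,-45,0,1],
    [0,0,5,-8,-45,0,1],
    [0,0,5,-8,-45,0,1],
    [0,0,5,-8,-45,0,1],
    [0,0,5,-8,-35,0,1],
    [0,0,5,-6,-15,0,1],
    [0,0,4,-4,0,0,1],
    [0,0,0,0,0,0,1],
    [0,0,0,0,0,0,1],
    [0,0,0,0,0,0,1],
  ],
)

```text
clock: 6.28
eef_pos: [420.6, -185.2, 204.7]
eef_rot: [-3.142, -0.0, 0.437]
wrist_force: [-0.4, -0.8, -0.2]
finger_gap: 23.8
finger_force: 30.0
```

Run:
```python
from h import *
P,im=shot("wrist","w2");s=manip.read_state();print(s['eef_pos'],s['eef_rot'],s['joints'])
cv2.imwrite("pics/w2v.png",cv2.resize(im,(800,600),interpolation=cv2.INTER_CUBIC))
```

```text
[ 420.5294865  -185.20204942  204.74862618] [-3.14157371e+00 -1.98738291e-05  4.36842665e-01] [-4.94596390e-01  7.96271146e-02  1.73557924e+00  2.80865621e-05
  1.32638965e+00  6.39350476e-01]
```

View pics/w2v.png

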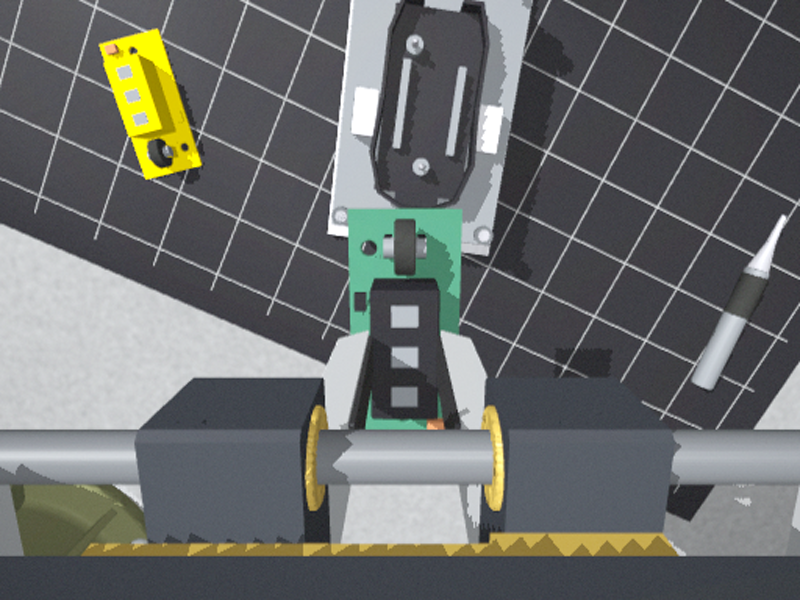

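The wrist view shows the pegs at (416,44) and (421,167), with the front peg on the left as expected. The held module is square in the fingers, with its front hole at (369,248). I'll measure the pegs, the rails and the held board.

Run:
```python
from h import *
P=pose("wrist");im=cv2.imread("pics/w2.png");h=cv2.cvtColor(im,cv2.COLOR_BGR2HSV);gr=im.max(2)
m=(gr>100).astype(np.uint8);n,l,st,ce=cv2.connectedComponentsWithStats(m)
for k in range(1,n):
    if 8<st[k,4]<600 and 235<ce[k,0]<315 and ce[k,1]<125:
        pts=np.argwhere(l==k)[:,::-1].astype(float)
        w=ray(P,pts,60.).astype(np.float32);print(ce[k].round(2),st[k],"c60",w.mean(0).round(2),"rect",[np.round(x,2) for x in cv2.minAreaRect(w)])
g=cv2.inRange(h,(50,70,30),(84,255,220));g[:130]=0;g[230:]=0
c=blob(g)[:,0];c=c[c[:,1]<200];w=ray(P,c,202.4).astype(np.float32);r=cv2.minAreaRect(w);print("board",r,ray(P,[(349*.64,209*.64),(462*.64,209*.64)],202.4))
s_=cv2.inRange(h,(0,0,130),(180,60,255));n,l,st,ce=cv2.connectedComponentsWithStats(s_)
for k in range(1,n):
    if 50<st[k,4]<600 and 245<ce[k,0]<275 and 190<ce[k,1]<265: print("pad",ce[k],st[k,4],ray(P,ce[k],226.4))
x,y=236,159;p=gr[y-7:y+8,x-7:x+8].astype(float);wt=np.clip(np.median(p)-30-p,0,None);Y,X=np.mgrid[y-7:y+8,x-7:x+8]
print("hole",(X*wt).sum()/wt.sum(),(Y*wt).sum()/wt.sum(),ray(P,[(X*wt).sum()/wt.sum(),(Y*wt).sum()/wt.sum()],201.5))
cr=cv2.resize(im[0:165,215:335],(580,800)[:2] if 0 else (436,600),interpolation=cv2.INTER_CUBIC);cv2.imwrite("pics/c2.png",cr)
```

```text
[284.42   2.73] [271   0  26   8 154] c60 [ 587.14 -136.04] rect [array([ 586.13, -135.5 ]), array([ 6.21, 24.45]), np.float64(25.07)]
[264.99  27.99] [260  22  11  13 121] c60 [ 558.5  -128.53] rect [array([ 558.49, -128.56]), array([10.99,  9.98]), np.float64(25.11)]
[256.75  65.44] [251  37  13  58 332] c60 [ 523.   -135.99] rect [array([ 522.6 , -136.15]), array([55.87,  5.74]), np.float64(17.31)]
[291.53  70.55] [285  42  14  58 346] c60 [ 533.62 -170.33] rect [array([ 533.26, -170.45]), array([56.2 ,  6.07]), np.float64(17.33)]
[241.31  92.91] [240  81   4  22  35] c60 [ 491.96 -132.77] rect [array([ 493.23, -132.2 ]), array([21.18,  1.88]), np.float64(17.4)]
[298.14 101.55] [297  93   3  17  22] c60 [ 509.24 -190.16] rect [array([ 509.71, -190.01]), array([16.23,  1.34]), np.float64(18.23)]
[268.94 106.14] [264 101  11  12 108] c60 [ 492.12 -164.51] rect [array([ 491.81, -164.73]), array([11.19, 10.5 ]), np.float64(25.27)]
[249.73 123.5 ] [246 122   7   5  22] c60 [ 467.37 -153.7 ] rect [array([ 466.58, -153.23]), array([4.16, 6.36]), np.float64(25.04)]
board ((450.0012512207031, -171.91592407226562), (42.87309265136719, 46.45455551147461), 25.042156219482422) [[ 459.65039924 -143.03857018]
 [ 478.88117234 -184.20043925]]
pad [258.46613546 202.47410359] 251 [[ 434.47323013 -179.11212713]]
pad [258.98206278 228.08071749] 223 [[ 420.33764697 -186.05427608]]
pad [258.5 253.5] 192 [[ 405.50671545 -192.66861402]]
hole 236.34100940318558 158.23872577240454 [[ 448.8698912  -156.73995491]]
```

View pics/c2.png

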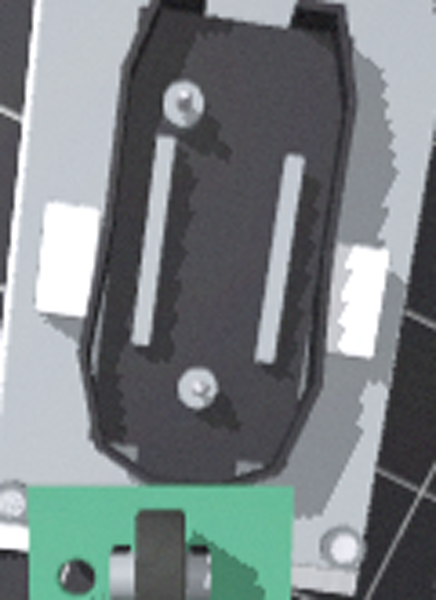

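Request:
servo_tool(
  rows=[
    [0,0,-1,15,5,0,1],
    [0,0,-1.7,30,9,0,1],
    [0,0,-2,30,9,0,1],
    [0,0,-2,20,6,-15,1],
    [0,0,-1,10.9,3.3,-30,1],
    [0,0,0,0,0,-40,1],
    [0,0,0,0,0,-25,1],
    [0,0,0,0,0,-10,1],
    [0,0,0,0,0,0,1],
    [0,0,0,0,0,0,1],
  ],
)

```text
clock: 7.58
eef_pos: [526.9, -153.3, 85.9]
eef_rot: [3.141, -0.001, 0.303]
wrist_force: [0.3, 0.2, -0.9]
finger_gap: 23.9
finger_force: 30.0
```

Run:
```python
from h import *
s=manip.read_state();print(s['clock'],s['eef_pos'],np.degrees(s['eef_rot']),s['wrist_force'])
P,im=shot("wrist","w3");h=cv2.cvtColor(im,cv2.COLOR_BGR2HSV)
# rails / pegs hidden: view of nose
cv2.imwrite("pics/w3v.png",cv2.resize(im[40:300,130:390],(600,600),interpolation=cv2.INTER_CUBIC))
```

```text
7.575 [ 526.8717208  -153.27954167   85.90931523] [ 1.79940498e+02 -8.08184139e-02  1.73391351e+01] [ 0.27658829  0.20202181 -0.90953758]
```

View pics/w3v.png

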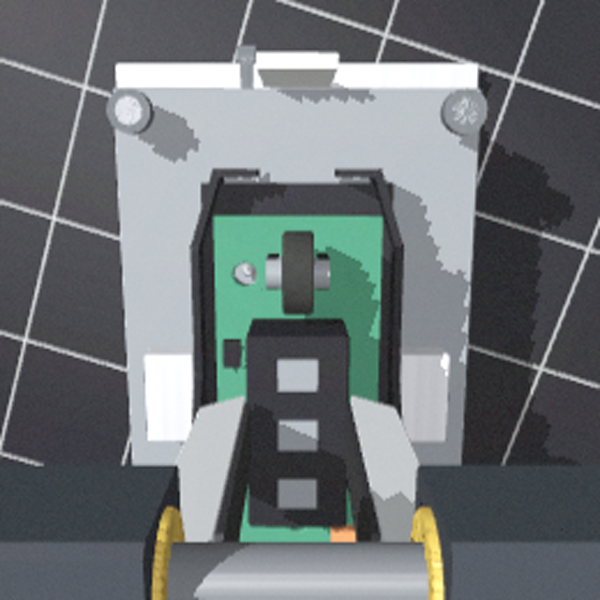

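The front peg's tip shows through the front hole, near (245,272) in the crop. I'll work out the offset from the ray geometry.

Run:
```python
from h import *
P=pose("wrist");im=cv2.imread("pics/w3.png");h=cv2.cvtColor(im,cv2.COLOR_BGR2HSV)
x0,y0=int(130+245*260/600),int(40+272*260/600);print(x0,y0)
c=im[y0-9:y0+10,x0-9:x0+10];print(c.max(2));hs=h[y0-9:y0+10,x0-9:x0+10];print((hs[:,:,1]).astype(int))
yw=np.radians(17.34);Rm=np.array([[np.cos(yw),np.sin(yw)],[-np.sin(yw),np.cos(yw)]])
hole=(hs[:,:,1]<75).astype(np.uint8);n,l,st,ce=cv2.connectedComponentsWithStats(hole);k=l[9,9];q=ce[k]+[x0-9,y0-9];print("hole",st[k],q)
H=ray(P,q,83.6)[0]
t=manip.read_state()['eef_pos'][:2];print("hole in tool",Rm@(H-t))
print("plane70 of hole centre minus hole, fixture axes",Rm@(ray(P,q,70)[0]-H))
cv2.imwrite("pics/c3.png",cv2.resize(im[y0-14:y0+15,x0-14:x0+15],(580,580),interpolation=cv2.INTER_CUBIC))
```

```text
236 157
[[188 187 185 187 185 186 185 186 186 187 187 187 185 187 186 185 184 186
  186]
 [186 186 187 186 187 185 187 186 186 188 185 186 184 186 185 186 185 186
  185]
 [186 188 188 186 185 184 187 186 187 186 188 185 186 185 185 186 187 185
  179]
 [187 185 187 187 185 185 184 185 188 188 187 186 185 187 185 183 185 184
  150]
 [184 185 185 186 184 185 185 184 182 180 184 187 188 186 187 184 183 185
  145]
 [185 184 184 184 186 186 181 181 161 167 175 183 183 187 186 185 185 186
  184]
 [185 186 185 183 181 178 161 171 182 197 176 163 166 185 187 186 186 186
  191]
 [185 186 184 185 165 152 185 200 218 221 196 164 152 171 188 185 185 187
  194]
 [185 184 185 181 138 185 201 202 216 234 179 164 137 144 183 184 185 185
  197]
 [182 184 186 167 138 198 200 197 203 234 204 178 132 128 181 184 185 185
  198]
 [185 185 184 157 134 198 201 203 190 204 227 187 126 133 174 185 186 183
  198]
 [185 185 185 161 148 191 200 202 201 169 164 163 135 142 180 185 185 186
  190]
 [188 187 187 173 123 132 189 201 202 201 201 203 145 146 185 185 184 185
  184]
 [189 187 187 188 153  97 131 187 196 2
[... 1440 characters left out ...]
4  21  18  16  16  16  16  16  19  24  94 112 112 112
   33]
 [115 117 117 115 113  84  19  16  17  18  16  16  17  56 110 108 110 111
   36]
 [119 115 114 116 118 125  83  28  21  18  17  21  21  83 113 114 118 116
   39]
 [119 119 117 119 116 114 120 114  91  66  70  60 112 113 111 118 113 114
   44]
 [119 117 117 119 117 116 115 114 112 112 111 117 109 112 112 114 110 116
   59]
 [114 116 117 113 115 115 114 118 116 109 116 116 112 109 114 114 111 111
  101]
 [116 117 115 114 115 112 117 120 116 118 114 114 115 114 116 115 112 112
  109]]
hole [ 4  5 10 11 80] [235.85  158.125]
hole in tool [37.98160694 14.06591844]
plane70 of hole centre minus hole, fixture axes [-1.79810324  0.9402677 ]
```

View pics/c3.png

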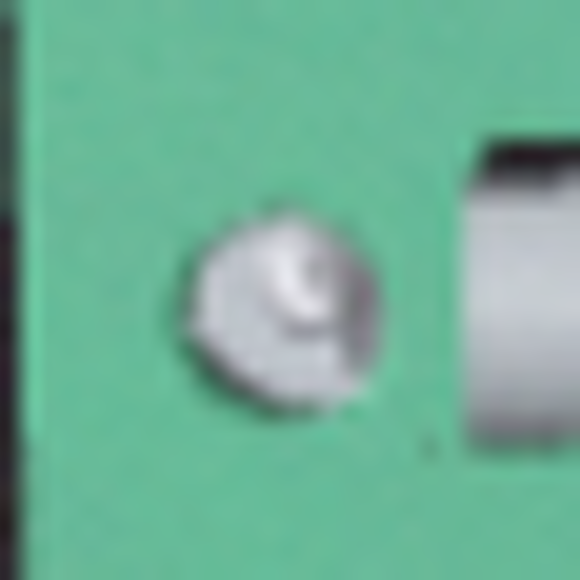

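Run:
```python
from h import *
P=pose("wrist");yw=np.radians(17.34);Rm=np.array([[np.cos(yw),np.sin(yw)],[-np.sin(yw),np.cos(yw)]])
for nm,peg,z in(("tip",(237,157.2),69.5),("mid",(236.9,156.5),66)):
    d=ray(P,peg,z)[0]-ray(P,(235.85,158.1),83.6)[0];print(nm,"fixture axes",Rm@d,"world",d)
print("expected front peg px from seat (530.25,-152.6)",proj(P,[[558.4,-128.6,69.5],[558.4,-128.6,60]]),ray(P,(237,157.2),69.5))
```

```text
tip fixture axes [-1.24593661  0.18007369] world [-1.24298188 -0.19945076]
mid fixture axes [-1.21127518  0.47137534] world [-1.29671566  0.08894263]
expected front peg px from seat (530.25,-152.6) [[237.12416398 156.13490454]
 [237.96812787 154.45786344]] [[ 557.67535095 -128.72622704]]
```

Request:
servo_tool(
  rows=[
    [0,0,0,-1.0,-0.1,-3,1],
    [0,0,0,0,0,-4,1],
    [0,0,0,0,0,-3,1],
    [0,0,0,0,0,-3,1],
    [0,0,0,0,0,0,1],
    [0,0,0,0,0,0,1],
  ],
)

```text
clock: 8.38
eef_pos: [525.3, -153.2, 71.8]
eef_rot: [3.142, -0.0, 0.303]
wrist_force: [0.8, -0.2, 0.2]
finger_gap: 24.2
finger_force: 30.0
```

Run:
```python
from h import *
s=manip.read_state();print(s['eef_pos'],s['wrist_force'],s['moment'])
P,im=shot("wrist","w4")
cv2.imwrite("pics/c4.png",cv2.resize(im[130:200,210:310],(800,560),interpolation=cv2.INTER_CUBIC))
```

```text
[ 525.34065172 -153.21094725   71.81096018] [ 0.78881001 -0.22315147  0.21125455] [0.03583323 0.04308703 0.02637795]
```

View pics/c4.png

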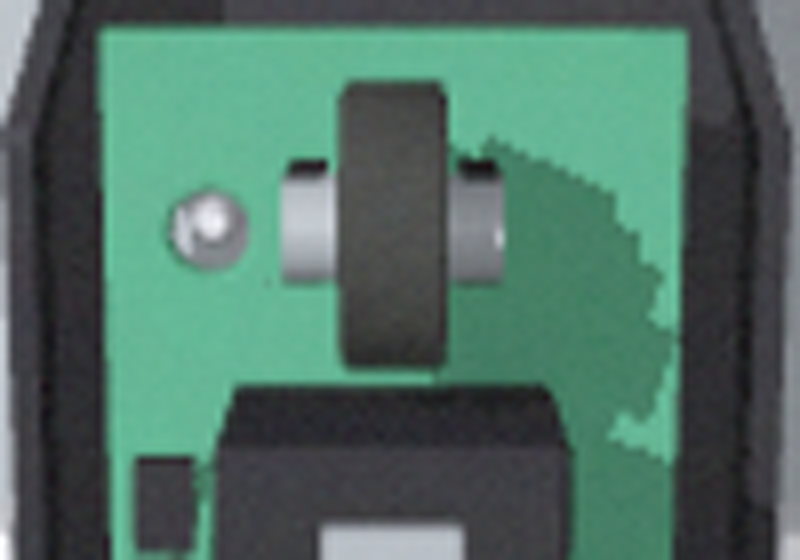

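The peg tip is at (212,220) in the crop and the hole centre at (209,230), so the peg is inside the hole but about 0.7 mm forward. I'll correct for that and go down to the seat.

Request:
servo_tool(
  rows=[
    [0,0,0,0.6,0,-1,1],
    [0,0,0,0,0,-2,1],
    [0,0,0,0,0,-2,1],
    [0,0,0,0,0,-1.5,1],
    [0,0,0,0,0,-1.5,1],
    [0,0,0,0,0,0,1],
    [0,0,0,0,0,0,1],
  ],
)

```text
clock: 9.3
eef_pos: [525.9, -153.2, 63.9]
eef_rot: [3.142, -0.0, 0.303]
wrist_force: [-2.2, 0.3, 3.1]
finger_gap: 23.9
finger_force: 30.0
```

Request:
servo_tool(
  rows=[
    [0,0,0,-0.3,0,-1,1],
    [0,0,0,0,0,-1.5,1],
    [0,0,0,0,0,-1.5,1],
    [0,0,0,0,0,-1,1],
    [0,0,0,0,0,0,1],
    [0,0,0,0,0,0,1],
  ],
)

```text
clock: 10.05
eef_pos: [525.9, -153.2, 59.0]
eef_rot: [3.141, -0.001, 0.303]
wrist_force: [-1.8, 1.3, 6.6]
finger_gap: 24.1
finger_force: 30.0
```

Request:
servo_tool(
  rows=[
    [0,0,0,0,0,-1,1],
    [0,0,0,0,0,-1,1],
    [0,0,0,0,0,-1,1],
    [0,0,0,0,0,0,1],
    [0,0,0,0,0,0,1],
  ],
)

```text
clock: 10.68
eef_pos: [525.9, -153.2, 56.2]
eef_rot: [3.141, -0.001, 0.303]
wrist_force: [-2.7, 1.9, 8.5]
finger_gap: 24.2
finger_force: 30.0
```

Request:
servo_tool(
  rows=[
    [0,0,0,0,0,0,1],
    [0,0,0,0,0,0,1],
    [0,0,0,0,0,0,1],
    [0,0,0,0,0,0,1],
    [0,0,0,0,0,0,1],
    [0,0,0,0,0,0,1],
    [0,0,0,0,0,0,1],
    [0,0,0,0,0,0,1],
    [0,0,0,0,0,0,1],
    [0,0,0,0,0,0,1],
    [0,0,0,0,0,0,1],
    [0,0,0,0,0,0,1],
    [0,0,0,0,0,0,1],
    [0,0,0,0,0,0,1],
    [0,0,0,0,0,0,1],
    [0,0,0,0,0,0,1],
    [0,0,0,0,0,0,1],
    [0,0,0,0,0,0,1],
    [0,0,0,0,0,0,1],
    [0,0,0,0,0,0,1],
  ],
)

```text
clock: 13.18
eef_pos: [525.9, -153.2, 56.2]
eef_rot: [3.141, -0.001, 0.303]
wrist_force: [-1.3, 1.5, 8.0]
finger_gap: 24.4
finger_force: 30.0
```

Run:
```python
from h import *
s=manip.read_state();print(s['clock'],s['eef_pos'],s['wrist_force'],s['moment'])
P,im=shot("wrist","w5")
cv2.imwrite("pics/w5v.png",cv2.resize(im[40:270,150:370],(574,600),interpolation=cv2.INTER_CUBIC))
```

```text
13.175 [ 525.9024495  -153.23420362   56.20884155] [-1.32764931  1.51402408  8.01478055] [0.29866875 0.35089636 0.00615262]
```

View pics/w5v.png

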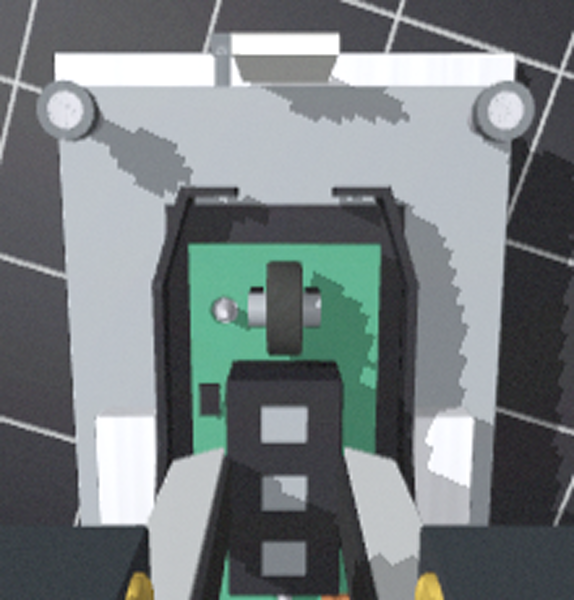

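The last view shows the front peg through its hole at (223,308), and the rear peg just visible at (283,597). The board lies inside the shell with its wheel towards the nose. The force is a steady 8 N or so, with the nest sunk about 8.7 mm for more than 2 s. Handing in while still holding.

```bash
python3 -c "
from cell import manip
print(manip.sign_off())"
```

```text
the job is handed in; nothing more can be done
None
```

The module is seated on both pegs with its wheel to the nose, and I handed in with the gripper still holding it pressed about 8.7 mm down (estimated from height and force) at a steady 8 N or so; sign-off returned no verdict.

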